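# Press open the keeping-box and put the dumbbell away

### The arm

A 7-joint arm with a two-finger parallel gripper is mounted at the origin on the work surface. World frame = base frame: x ahead of the robot, y to its left, z up, the work surface at z = 0. Lengths are in m, angles in degrees, forces in N, time in s.
With the tool pointing down it reaches from about 0.425 to 0.875 m from the base axis. Payload 4.7 kg.
Tool frame: the origin (TCP) lies at the very end of the fingers, on their centre line; the grasp point (between the pads) lies 19 mm behind it; x points along the fingers, z is the direction in which the jaws open and shut, and the axes are right-handed (so a half turn about x gives the same grasp; the last joint's range is limited). The gripper opens to 87 mm and grips with 3 to 60 N. Pads are 19 mm wide; open, the fingers measure 117 mm over their backs; the gripper's body (75 mm by 190 mm) begins 51 mm behind the grasp point.
Start: joints at [-75.968, 18.392, -4.016, 83.108, 1.295, 78.541, -3.26], TCP at [0.149, 0.633, 0.223] pointing down, gripper open.
Joint ranges: [-163.93, 163.93], [-17.29, 119.83], [-79.2, 71.16], [3.27, 140.29], [-89.18, 269.18], [5.43, 117.66], [-154.24, 154.24]. Speed limits (degrees/s): [147.25, 147.25, 180, 180, 180, 180, 180].

### API

Orientations are given as [roll, pitch, yaw] about the fixed x, y, z axes, in that order (R = Rz(yaw) Ry(pitch) Rx(roll)).
In Python, from cell import env gives the robot as it stands. The module is installed in compiled form; this text tells all that it offers.
- The arm moves only by the tool drive_tool, never from a script. Its argument "increments" is a list of rows, each a list of 2 entries, a list of its own where there are three numbers: the shift along the tool's x, y, z scaled (see below), then the turn, a rotation vector about the tool's x, y, z scaled (see below). In form: [[[dx, dy, dz], [wx, wy, wz]], ...]. A call has 1 to 10 rows; each row shifts and turns the commanded pose from where the row before left it, along the tool's axes as they then stand; what a row does not reach is not made up. The controller multiplies each number of a shift by 0.04 m and each number of a turn by 120 degrees. A row lasts 1/10 s, in which the tool goes at most 50 mm and 8.59 degrees, less where a joint would pass 70% of its speed; a pose out of reach is approached as far as the arm can. A call with a number of a shift or a turn outside -1 to 1 is refused whole. A call with a gripper value outside its range is refused whole. "hand" is the gripper's target within -1 to 1 (fully open at 1, half-way at 0, shut at -1), set as the call begins (left out, the last holds). The fingers move at their own pace and stop on an object; "squeeze" is the grip in N (left out, the last holds). Time passes only in rows, so rows that do not move let the fingers close. It gives the time, the measured TCP pose, the force and the opening at its end, in the units of the state.
- env.get_obs(): the state, without advancing time (a new reading comes with each control period).
- env.read_camera(name): name is "scene" or "top" or "wrist"; returns a dict with "frame" (480x640x3 uint8, red, green, blue), "fx", "fy", "cx", "cy" (pixels), "R" (3x3) and "t" (3): a world point X has camera coordinates R X + t. Camera axes: x right, y down, z forward; pixel columns grow to the right and rows downward; lengths in m; the calibration is good to about 2 mm. The wrist camera is an equidistant fisheye: a pixel r from the principal point sees the ray r / f radians off the axis. A picture is of the moment at which its call begins. There is no depth.
- env.sign_off(): hands the job in, once; it reports no verdict.
The state is a dict: "time_s": time; "qpos": joint angles; "joint_velocities": joint speeds; "effort": joint torques, N m; "tool_pos": TCP position; "tool_rot": TCP orientation; "force": force on the tool from outside, world axes, zero at the start; "wrist_torque": the same for the moment, N m; "grip_width": finger opening in m.
Only numpy, scipy, OpenCV 4.12 (cv2) and the standard library are available. Lean on these libraries where they do the work, as an engineer would, in place of code of your own. Each camera call takes 0.05 s, during which the arm holds its last target.

### The job

Press down on the marked edge of the rubberwood box's flush top panel so that its hidden push latch lets go and the panel springs fully open. Then put the yellow wooden dumbbell inside, set down on the floor of the compartment (lowered in, not dropped), leave the panel standing open, and do not disturb the mirror disc, pot, ball or cups.

Things in the scene. Friction and masses are not known exactly. Their poses are not given: they have to be found in the camera images.
- keepbox: Fixed rubberwood box without a handle, 240 (x) x 180 (y) x 80 mm high, origin at the centre of its underside on the table, z up. Its top is a wooden panel, 200 x 142 mm, set flush inside 18 mm walls and hinged along the box's +y side (thin brass hinge line); the free edge is on the -y side. A spring opens the panel once the latch lets go.
- press_mark (a point): Centre of the dark round mark, 22 mm across, on the panel's top surface, in the middle of its free edge (18 mm in from that edge), 80 mm above the table when closed. Moves with the panel. Pressed here, the panel sinks with a resistance of about 4 to 7 N; the latch lets go for good about 4 mm down and a hard stop comes at about 8 mm. Once the finger withdraws, the panel springs up by itself in about 3 s with little force (2 N), swinging up and towards the box's +y side.
- panel (a joint): Angle of the panel (rad): 0 closed and flush, down to -0.07 when pressed in, about 1.95 fully open, leaning back past upright over the box's +y wall, its edge then some 210 mm above the table.
- compartment (a point): Centre of the hidden compartment's flat cork floor, 12 mm above the table, axes as the box's. The compartment is 204 mm (x) by 144 mm (y) inside, and 68 mm deep below the rim.
- dumbbell: Yellow wooden toy dumbbell, 140 mm long, lying along its own x axis; origin at its middle, in the centre of the bar. Two hexagonal heads, 48 mm across flats (55 mm across corners) and 40 mm long; between them a round bar 26 mm thick with 60 mm free length. Lies on flats, its middle 24 mm above what it rests on. 0.15 to 0.3 kg.
- mirror: Loose stainless mirror disc lying flat, 100 mm across, 10 mm thick, origin at the centre of its underside. Leave alone.
- pot: Loose grey ceramic pot with two loop handles, 104 mm across (about 180 mm over the handles), 75 mm high, origin at the centre of its underside. Leave alone.
- ball_center (a point): Centre of the orange hard-plastic ball, 68 mm across, lying in the pot. Leave alone.
- cup0: Plastic cup, 64 mm across, 90 mm high, on the turntable (acrylic disc 210 mm across, 20 mm high), origin at the centre of its underside. Leave alone.
- cup1: Second such cup.
- cup2: Third such cup.
Not all that is in view belongs to the job. Leave any blue look-alike of the dumbbell alone.

How it is judged:
By the outcome, as a careful person would: the job done as asked, in the order asked, and still so for the second after the job is handed in, with the robot touching nothing.
It also fails if it takes over 58 s, if anything falls off the work surface, if the arm or the gripper's body presses on something with over 40 N, if the wrist force passes 120 N, or if a joint passes its speed limit or range.

## Working session

There is one attempt and no reset: what is moved stays moved. The work goes in short steps, Python scripts to look and compute and a tool call to move; the robot and the scene stay as the last step left them, time stands still between calls to the robot, and variables do not carry over. Pictures are saved under pics/ and viewed, and the job is handed in when it is done.

Besides the shell and the picture viewer there is one more tool, called after "Call:" as name([rows], argument=value, ...), one row to a line, values as JSON. drive_tool: Moves the arm, as the interface text tells. Shifts and turns lie within -1 to 1; 1 stands for 0.04 m of shift or 120 degrees of turn. Its arguments: {"type":"object","properties":{"increments":{"type":"array"},"hand":{"type":"number"},"squeeze":{"type":"number"}},"required":["increments"]}

```bash
mkdir -p pics
python3 - <<'E'
from cell import env
import cv2
for n in ["scene","top","wrist"]:
    c=env.read_camera(n); cv2.imwrite(f"pics/{n}0.png",c["frame"][:,:,::-1]); print(n,c["fx"],c["fy"],c["cx"],c["cy"],c["R"],c["t"])
print(env.get_obs())
E
```

```text
scene 620.9886918513491 620.9886918513491 327.12177598309677 236.34989196019637 [[ 0.65671019  0.75406445  0.01088702]
 [ 0.54953068 -0.46859651 -0.69168876]
 [-0.51647629  0.46022181 -0.72211365]] [-0.34379923 -0.25783478  1.79231288]
top 467.87401366012926 467.87401366012926 311.479180236903 239.90106925282882 [[-0.01844372 -0.99977757  0.01022928]
 [-0.99894477  0.01799602 -0.04225504]
 [ 0.04206156 -0.01099783 -0.99905449]] [-0.00130682  0.52641428  1.1888116 ]
wrist 371.64829954431775 371.64829954431775 321.64382938769234 243.25178586447416 [[ 0.22761301  0.97375067 -0.00139555]
 [ 0.93437084 -0.21800412  0.28182503]
 [ 0.27412308 -0.06545101 -0.9594648 ]] [-0.64889398 -0.03416219  0.39039446]
{'time_s': 0.15, 'qpos': array([-75.9673573 ,  18.4295758 ,  -4.01344008,  83.15692215,
         1.29568404,  78.54126111,  -3.25975485]), 'joint_velocities': array([-0.01787225, -0.07972425, -0.03416347, -0.24217538,  0.0425854 ,
        0.04792219, -0.03163711]), 'effort': array([ 2.97331699e-04, -4.91795075e+01, -4.04297551e-01, -3.12879646e+01,
       -6.38478342e-02,  4.04207467e-02,  1.01966828e-04]), 'tool_pos': array([0.14868145, 0.63235144, 0.22172626]), 'tool_rot': array([-175.62490213,   89.91724288,  -98.84979705]), 'force': array([-0.49621505,  0.48643617,  1.19300613]), 'wrist_torque': array([-0.02843152,  0.00562129,  0.02422317]), 'grip_width': 0.08683590327340757}
```

View pics/top0.png

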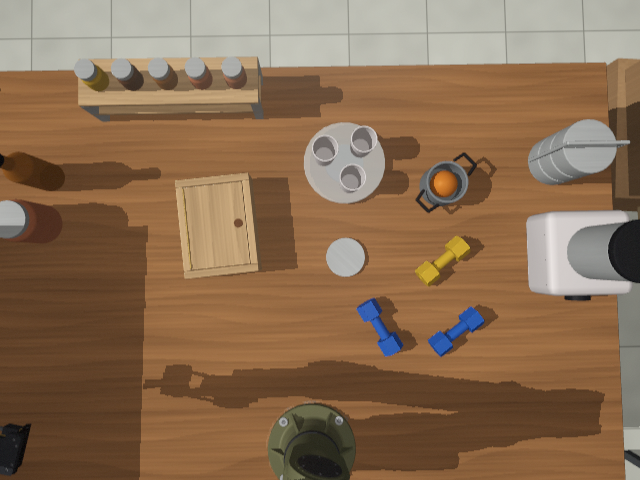

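View pics/scene0.png

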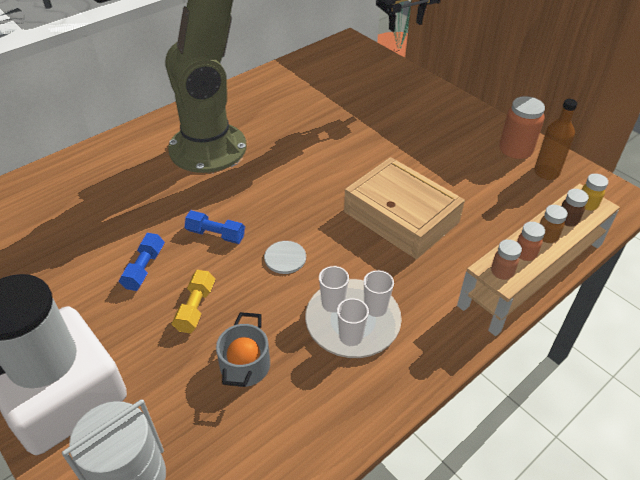

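View pics/wrist0.png

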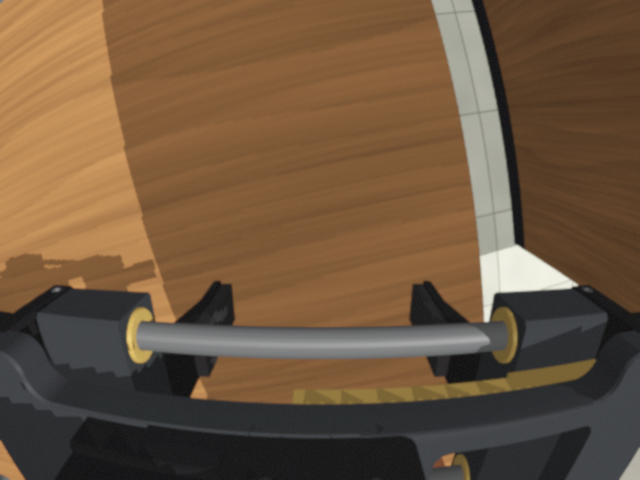

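```bash
cat > h.py <<'E'
import numpy as np, cv2
from cell import env
def px2w(c,u,v,z):
    R=np.array(c["R"]);t=np.array(c["t"]);d=R.T@np.array([(u-c["cx"])/c["fx"],(v-c["cy"])/c["fy"],1]);o=-R.T@t
    return o+d*(z-o[2])/d[2]
def proj(c,X):
    p=c["R"]@np.array(X)+c["t"];return np.array([c["fx"]*p[0]/p[2]+c["cx"],c["fy"]*p[1]/p[2]+c["cy"]])
E
python3 - <<'E'
import cv2
i=cv2.imread("pics/top0.png");s=cv2.imread("pics/scene0.png")
cv2.imwrite("pics/c1.png",cv2.resize(i[165:285,165:325],None,fx=5,fy=5,interpolation=2))
cv2.imwrite("pics/c2.png",cv2.resize(i[225:345,345:505],None,fx=5,fy=5,interpolation=2))
cv2.imwrite("pics/c3.png",cv2.resize(s[150:270,330:490],None,fx=5,fy=5,interpolation=2))
cv2.imwrite("pics/c4.png",cv2.resize(s[240:360,120:280],None,fx=5,fy=5,interpolation=2))
E
```

```text
(no output)
```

View pics/c1.png

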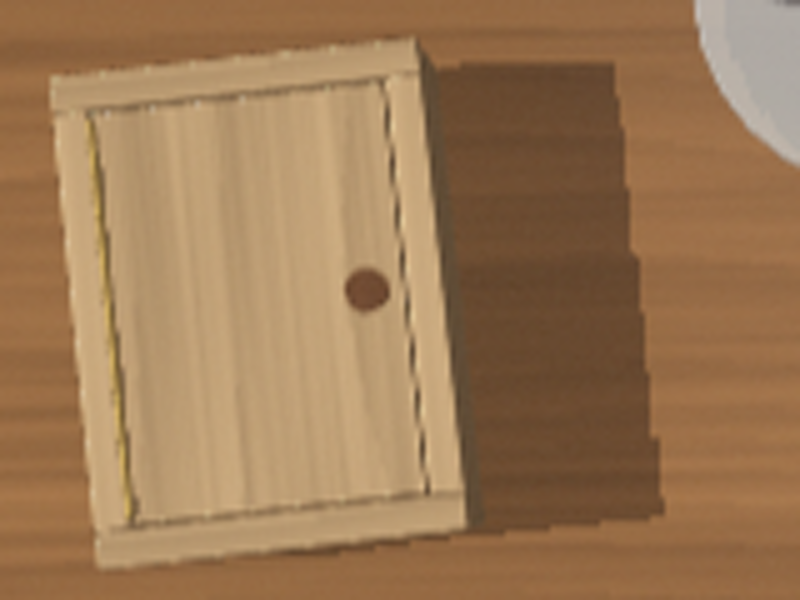

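View pics/c2.png

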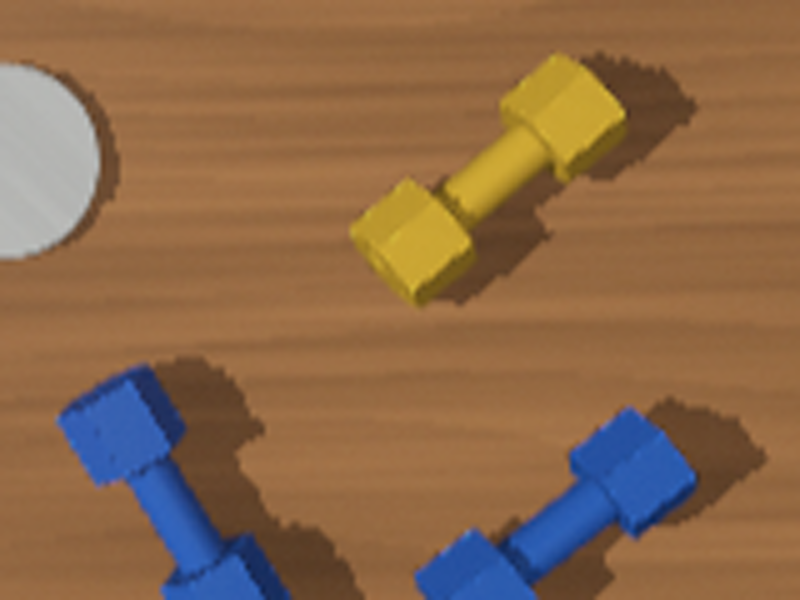

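View pics/c3.png

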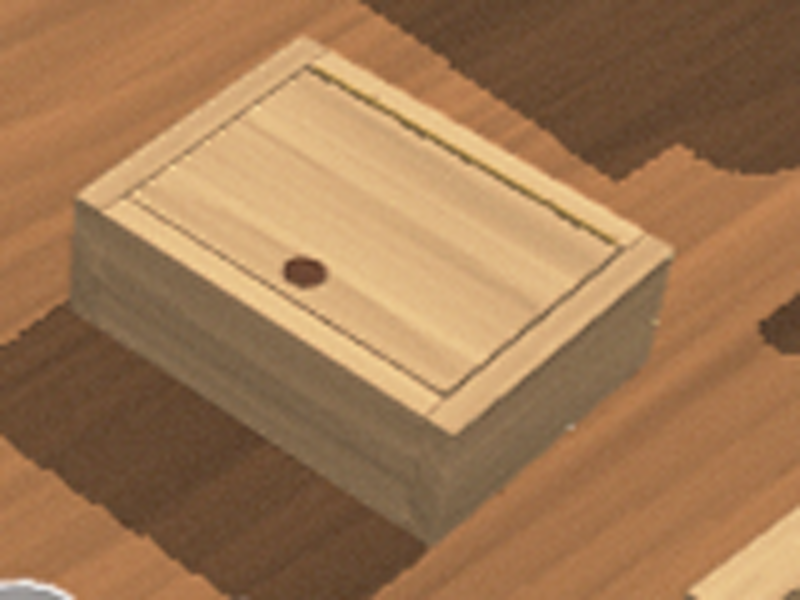

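View pics/c4.png

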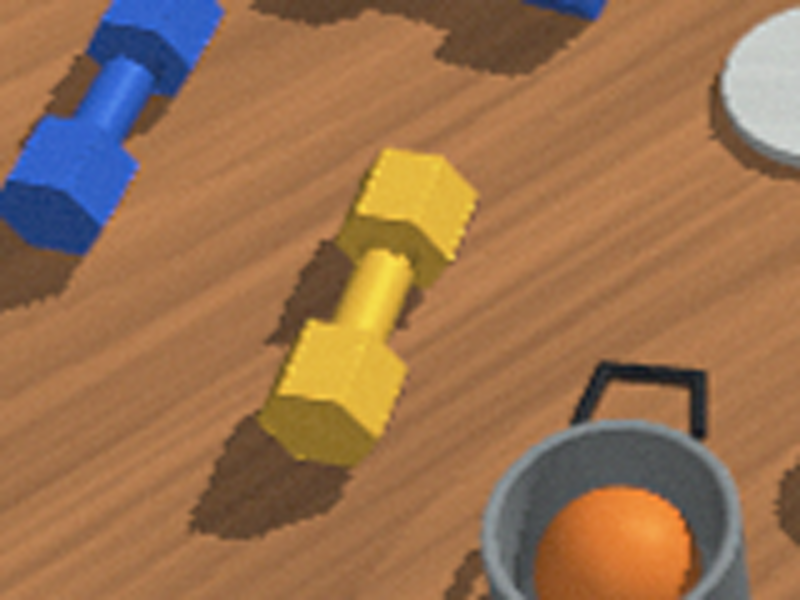

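Run:
```python
from h import *
T=env.read_camera("top");S=env.read_camera("scene")
f=lambda x,y,a,b:(a+(x+.5)/5-.5,b+(y+.5)/5-.5)
print("mark top",px2w(T,*f(367,290,165,165),.08),"scene",px2w(S,*f(305,272,330,150),.08))
C=[px2w(T,*f(x,y,165,165),.08) for x,y in[(50,75),(415,38),(467,525),(97,570)]]
C=np.array(C);print(C,C.mean(0))
C=np.array([px2w(S,*f(x,y,330,150),.08) for x,y in[(672,252),(455,435),(77,198),(302,37)]])
print(C,C.mean(0))
print("bar",px2w(T,*f(498,178,345,225),.03),px2w(S,*f(372,295,120,240),.03))
a=px2w(T,*f(350,232,345,225),.024);b=px2w(T,*f(558,55,345,225),.024);d=b-a;print("yaw",np.degrees(np.arctan2(d[1],d[0])),np.linalg.norm(d))
a=px2w(S,*f(262,415,120,240),.024);b=px2w(S,*f(340,240,120,240),.024);d=b-a;print("yaw s?",np.degrees(np.arctan2(d[1],d[0])),np.linalg.norm(d))
```

```text
mark top [0.56845418 0.16668106 0.08      ] scene [0.56767521 0.16614387 0.08      ]
[[0.67561177 0.31882069 0.08      ]
 [0.69075086 0.14195389 0.08      ]
 [0.45415469 0.11994319 0.08      ]
 [0.4358884  0.29777417 0.08      ]] [0.56410143 0.21962298 0.08      ]
[[0.67493621 0.31439741 0.08      ]
 [0.69107118 0.14087595 0.08      ]
 [0.45541889 0.11745944 0.08      ]
 [0.4382587  0.29376942 0.08      ]] [0.56492125 0.21662556 0.08      ]
bar [ 0.46813447 -0.34509866  0.03      ] [ 0.46653433 -0.34105716  0.03      ]
yaw -51.010419471771066 0.13978205283902928
yaw s? 128.13472144490262 0.09844774614367187
```

```bash
cat >> h.py <<'E'
from scipy.spatial.transform import Rotation as Ro
def tool():
    o=env.get_obs();return o,Ro.from_euler("xyz",o["tool_rot"],degrees=True).as_matrix()
def plan(p,zdir=None,tilt=True):
    """remaining: rotation vector (tool axes, deg) to tool-down w/ z along yaw zdir (deg), then shift in tool axes AFTER the turn"""
    o,R=tool();Rt=R
    a=np.degrees(np.arctan2(R[1,2],R[0,2]))
    if zdir is None: zdir=a
    z=zdir+180*round((a-zdir)/180);z=np.radians(z)
    Z=np.array([np.cos(z),np.sin(z),0]);X=np.array([0,0,-1.]);Rt=np.c_[X,np.cross(Z,X),Z]
    w=np.degrees(Ro.from_matrix(R.T@Rt).as_rotvec())
    d=np.array(p)-o["tool_pos"]
    print("t",o["time_s"],"pos",o["tool_pos"].round(4),"jawyaw",a.round(1),"xaxis",R[:,0].round(3),"F",o["force"].round(1),"grip",round(o["grip_width"],4),"q",o["qpos"].round(0))
    print("turn deg",w.round(2),"units",(w/120).round(4)," d world",d.round(4),"shift now-tool",(R.T@d/0.04).round(3),"shift after turn",(Rt.T@d/0.04).round(3))
E
python3 -c "
from h import *
plan([.568,.1665,.13],5.2)"
```

```text
t 0.25 pos [0.1486 0.6325 0.2221] jawyaw 76.8 xaxis [-0.    -0.001 -1.   ] F [ 0.1 -0.8 -0.7] grip 0.0872 q [-76.  18.  -4.  83.   1.  79.  -3.]
turn deg [ 7.158e+01 -4.000e-02  3.000e-02] units [ 5.965e-01 -3.000e-04  3.000e-04]  d world [ 0.4194 -0.466  -0.0921] shift now-tool [  2.31  -12.87   -8.943] shift after turn [  2.301 -12.553   9.385]
```

Call:
drive_tool([
  [[0,0,0],[0.066,0,0]],
  [[0,0,0],[0.066,0,0]],
  [[0,0,0],[0.066,0,0]],
  [[0,0,0],[0.066,0,0]],
  [[0,0,0],[0.066,0,0]],
  [[0,0,0],[0.066,0,0]],
  [[0,0,0],[0.066,0,0]],
  [[0,0,0],[0.066,0,0]],
  [[0,0,0],[0.066,0,0]],
], hand=-1)

```text
time_s: 1.15
tool_pos: [0.1486, 0.6327, 0.2224]
tool_rot: [-98.4, 90.0, -93.2]
force: [0.3, 0.9, -0.5]
grip_width: 0.0229
```

```bash
python3 -c "
from h import *
plan([.568,.1665,.13],5.2)"
```

```text
t 1.15 pos [0.1486 0.6327 0.2224] jawyaw 5.2 xaxis [-0. -0. -1.] F [ 0.3  0.9 -0.5] grip 0.0229 q [-83.  18.   5.  83.  -2.  78. -73.]
turn deg [-0.02 -0.    0.02] units [-0.0002 -0.      0.0001]  d world [ 0.4194 -0.4662 -0.0924] shift now-tool [  2.313 -12.552   9.39 ] shift after turn [  2.309 -12.557   9.385]
```

Call:
drive_tool([
  [[0,-0.78,0.58],[0,0,0]],
  [[0,-0.78,0.58],[0,0,0]],
  [[0,-0.78,0.58],[0,0,0]],
  [[0,-0.78,0.58],[0,0,0]],
  [[0,-0.78,0.58],[0,0,0]],
  [[0,-0.78,0.58],[0,0,0]],
  [[0,-0.78,0.58],[0,0,0]],
  [[0,-0.78,0.58],[0,0,0]],
  [[0,-0.78,0.58],[0,0,0]],
  [[0,-0.78,0.58],[0,0,0]],
])

```text
time_s: 2.15
tool_pos: [0.4104, 0.3431, 0.2227]
tool_rot: [65.3, 90.0, 70.8]
force: [-0.7, 0.4, -0.1]
grip_width: 0.001
```

Call:
drive_tool([
  [[0,-0.78,0.58],[0,0,0]],
  [[0,-0.78,0.58],[0,0,0]],
  [[0,-0.78,0.58],[0,0,0]],
  [[0,-0.78,0.58],[0,0,0]],
  [[0,-0.7,0.58],[0,0,0]],
  [[0,-0.4,0.3],[0,0,0]],
  [[0,0,0],[0,0,0]],
])

```text
time_s: 2.85
tool_pos: [0.5551, 0.1847, 0.2226]
tool_rot: [-65.6, 89.9, -60.4]
force: [0.6, 0.5, 0.2]
grip_width: 0.0006
```

```bash
python3 -c "
from h import *
plan([.568,.1665,.10],5.2)
for n in ['scene','wrist']:
    cv2.imwrite(f'pics/{n}1.png',env.read_camera(n)['frame'][:,:,::-1])
"
```

```text
t 2.85 pos [0.5551 0.1847 0.2226] jawyaw 5.1 xaxis [ 0.001 -0.002 -1.   ] F [0.6 0.5 0.2] grip 0.0006 q [-47.  11.  30.  94.  -5.  77. -11.]
turn deg [-0.06  0.05  0.12] units [-0.0005  0.0004  0.001 ]  d world [ 0.0129 -0.0182 -0.1226] shift now-tool [ 3.065 -0.475  0.279] shift after turn [ 3.064 -0.481  0.281]
```

View pics/scene1.png

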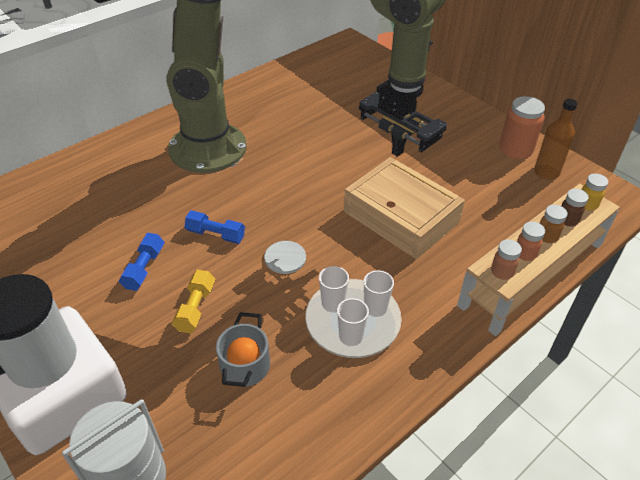

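View pics/wrist1.png

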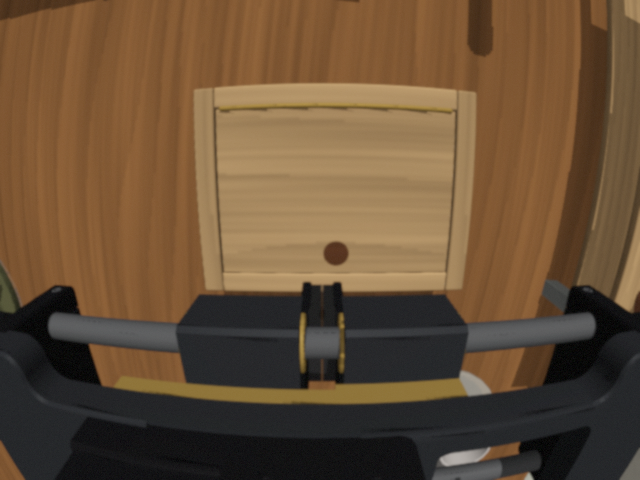

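Call:
drive_tool([
  [[0.5,-0.24,0.14],[0,0,0]],
  [[0.8,-0.24,0.14],[0,0,0]],
  [[0.8,0,0],[0,0,0]],
  [[0.6,0,0],[0,0,0]],
  [[0.36,0,0],[0,0,0]],
  [[0,0,0],[0,0,0]],
  [[0,0,0],[0,0,0]],
])

```text
time_s: 3.65
tool_pos: [0.5663, 0.1717, 0.101]
tool_rot: [35.4, 89.9, 41.0]
force: [0.7, -0.2, -0.2]
grip_width: 0.0003
```

```bash
python3 -c "
from h import *
plan([.568,.1665,.073],5.2)
for n in ['scene','wrist']:
    cv2.imwrite(f'pics/{n}2.png',env.read_camera(n)['frame'][:,:,::-1])
s=cv2.imread('pics/scene2.png');cv2.imwrite('pics/scene2c.png',cv2.resize(s[110:260,330:490],None,fx=4,fy=4))
"
```

```text
t 3.65 pos [0.5663 0.1717 0.101 ] jawyaw 5.6 xaxis [ 0.001  0.001 -1.   ] F [ 0.7 -0.2 -0.2] grip 0.0003 q [-44.  18.  29. 101. -10.  64.  -6.]
turn deg [ 0.37  0.05 -0.04] units [ 0.0031  0.0005 -0.0003]  d world [ 0.0017 -0.0052 -0.028 ] shift now-tool [ 0.701 -0.134  0.029] shift after turn [ 0.701 -0.134  0.03 ]
```

View pics/scene2c.png

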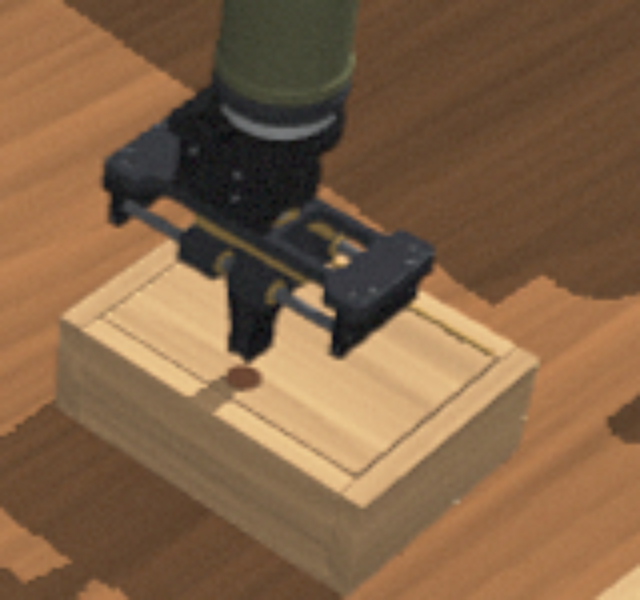

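View pics/wrist2.png

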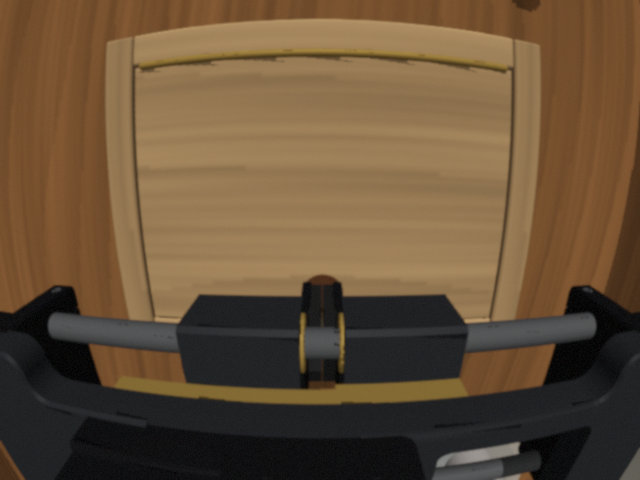

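Call:
drive_tool([
  [[0,-0.12,0.03],[0,0,0]],
  [[0.3,0,0],[0,0,0]],
  [[0.2,0,0],[0,0,0]],
  [[0.1,0,0],[0,0,0]],
  [[0.08,0,0],[0,0,0]],
  [[0.03,0,0],[0,0,0]],
  [[0,0,0],[0,0,0]],
])

```text
time_s: 4.45
tool_pos: [0.5679, 0.1659, 0.072]
tool_rot: [64.7, 90.0, 70.2]
force: [-1.0, 0.1, 5.6]
grip_width: 0.0006
```

Call:
drive_tool([
  [[-0.7,0,0],[0,0,0]],
  [[-0.8,-0.6,0],[0,0,0]],
  [[-0.7,-0.7,0],[0,0,0]],
  [[-0.7,-0.7,0],[0,0,0]],
  [[-0.5,-0.8,0],[0,0,0]],
  [[0,-0.95,0],[0,0,0]],
  [[0,-0.95,0],[0,0,0]],
  [[0,-0.5,0],[0,0,0]],
  [[0,0,0],[0,0,0]],
], hand=1)

```text
time_s: 5.35
tool_pos: [0.5871, -0.0457, 0.2073]
tool_rot: [-113.1, 89.9, -108.0]
force: [-0.1, -0.3, -0.5]
grip_width: 0.0644
```

```bash
python3 -c "
from h import *
plan([.4675,-.343,.16],39)
cv2.imwrite('pics/scene3.png',env.read_camera('scene')['frame'][:,:,::-1])
"
```

```text
t 5.35 pos [ 0.5871 -0.0457  0.2073] jawyaw 5.1 xaxis [-0.001 -0.002 -1.   ] F [-0.1 -0.3 -0.5] grip 0.0644 q [-30.  13.  38.  95.  -8.  75.  14.]
turn deg [-33.89  -0.07   0.09] units [-0.2824 -0.0006  0.0007]  d world [-0.1196 -0.2973 -0.0473] shift now-tool [ 1.198 -7.134 -3.64 ] shift after turn [ 1.183 -3.894 -7.002]
```

View pics/scene3.png

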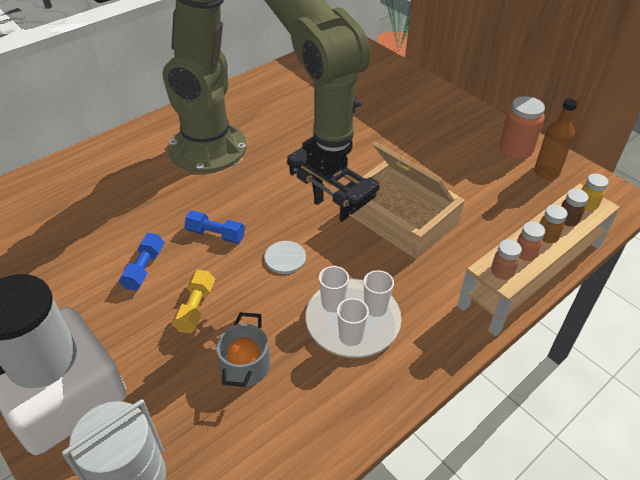

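The panel has let go and is swinging up (hinge side near (425,170)). On to the dumbbell: of the three (yellow at top px (443,260), blue (380,328) and (457,331)) only the first is yellow.

Call:
drive_tool([
  [[0,0,0],[-0.0706,0,0]],
  [[0,0,0],[-0.0706,0,0]],
  [[0,0,0],[-0.0706,0,0]],
  [[0,0,0],[-0.0706,0,0]],
  [[0,-0.4,-0.75],[0,0,0]],
  [[0,-0.4,-0.75],[0,0,0]],
  [[0,-0.4,-0.75],[0,0,0]],
  [[0,-0.4,-0.75],[0,0,0]],
  [[0,-0.4,-0.75],[0,0,0]],
  [[0,-0.4,-0.75],[0,0,0]],
])

```text
time_s: 6.4
tool_pos: [0.5097, -0.228, 0.2073]
tool_rot: [53.2, 89.9, 92.8]
force: [-0.4, -0.0, -0.0]
grip_width: 0.0868
```

Call:
drive_tool([
  [[0,-0.4,-0.75],[0,0,0]],
  [[0,-0.4,-0.75],[0,0,0]],
  [[0.3,-0.4,-0.6],[0,0,0]],
  [[0.5,-0.3,-0.4],[0,0,0]],
  [[0,0,0],[0,0,0]],
  [[0,0,0],[0,0,0]],
])

```text
time_s: 7.0
tool_pos: [0.4711, -0.3372, 0.1751]
tool_rot: [80.3, 89.9, 119.8]
force: [-0.7, 0.8, -0.0]
grip_width: 0.0869
```

```bash
python3 -c "
from h import *
plan([.4675,-.343,.16],39)
for n in ['scene','wrist','top']:
    cv2.imwrite(f'pics/{n}4.png',env.read_camera(n)['frame'][:,:,::-1])
s=cv2.imread('pics/top4.png');cv2.imwrite('pics/top4c.png',cv2.resize(s[165:285,165:325],None,fx=5,fy=5))
"
```

```text
t 7.0 pos [ 0.4711 -0.3372  0.1751] jawyaw 39.5 xaxis [-0.001  0.002 -1.   ] F [-0.7  0.8 -0. ] grip 0.0869 q [ -5.  14.  45.  98. -10.  72.  81.]
turn deg [ 0.48  0.02 -0.11] units [ 0.004   0.0002 -0.0009]  d world [-0.0036 -0.0058 -0.0151] shift now-tool [ 0.378 -0.054 -0.162] shift after turn [ 0.378 -0.055 -0.161]
```

View pics/wrist4.png

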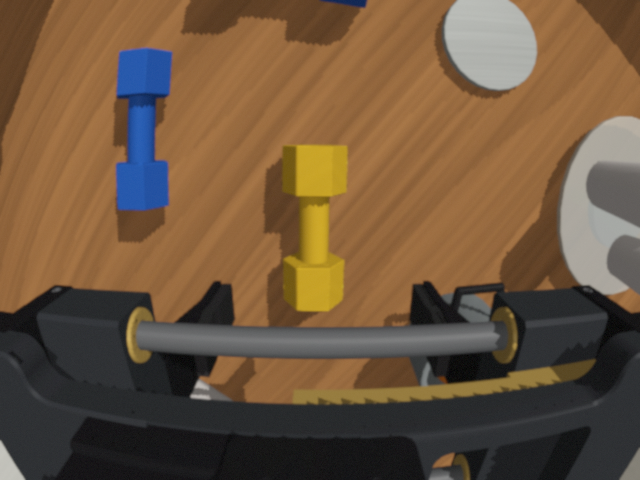

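View pics/scene4.png

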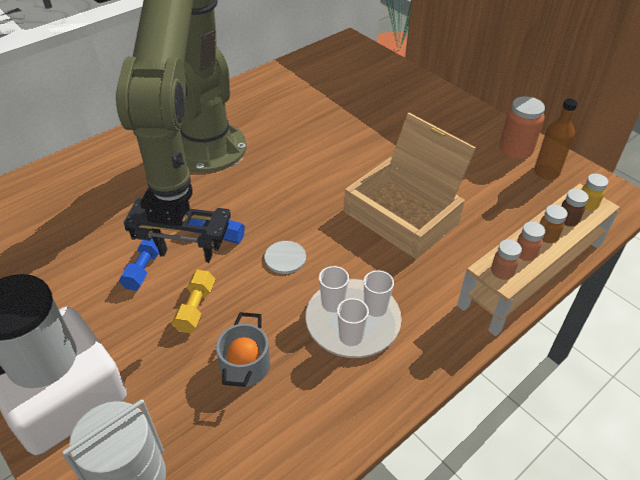

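View pics/top4c.png

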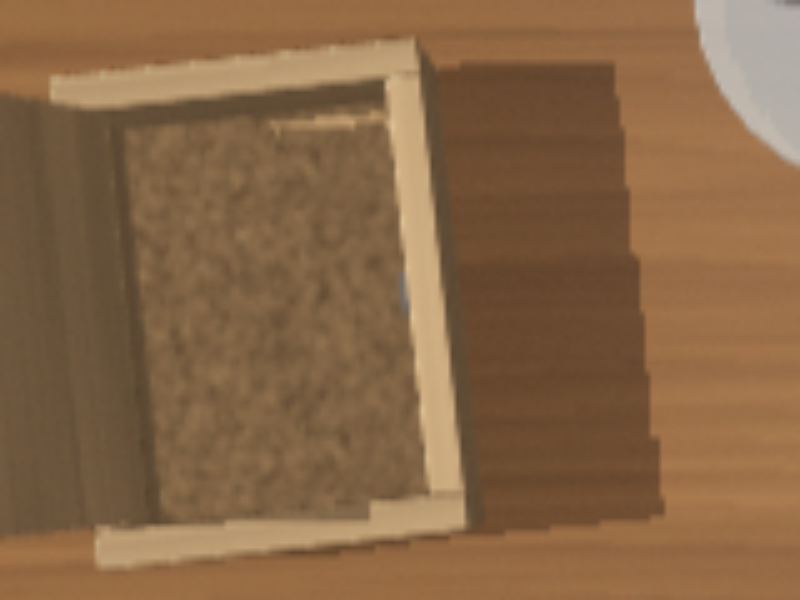

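```bash
python3 -c "
from h import *
c=env.read_camera('wrist')
def ray(u,v,z):
    d=np.array([u-c['cx'],v-c['cy']]);r=np.hypot(*d);th=r/c['fx'];x=np.r_[d/r*np.sin(th),np.cos(th)]
    R=np.array(c['R']);o=-R.T@c['t'];w=R.T@x;return o+w*(z-o[2])/w[2]
i=cv2.imread('pics/wrist4.png');cv2.imwrite('pics/w4c.png',cv2.resize(i[135:320,230:400],None,fx=4,fy=4)[:600])
for u,v in[(314,147),(314,307),(314.5,198),(314.5,258),(314,228)]:print(ray(u,v,.03).round(4))
"
```

```text
[ 0.4226 -0.2881  0.03  ]
[ 0.5134 -0.399   0.03  ]
[ 0.45   -0.3209  0.03  ]
[ 0.4836 -0.3618  0.03  ]
[ 0.4662 -0.3412  0.03  ]
```

View pics/w4c.png

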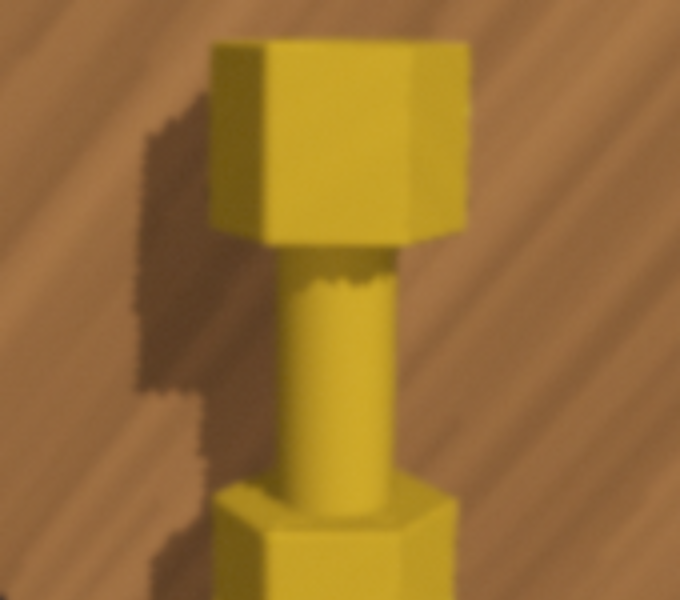

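```bash
python3 -c "
from h import *
plan([.467,-.3425,.012],39.4)"
```

```text
t 7.2 pos [ 0.4718 -0.3377  0.1764] jawyaw 39.6 xaxis [ 0.001  0.    -1.   ] F [-0.7 -0.5 -0.2] grip 0.087 q [ -5.  14.  45.  98. -10.  72.  81.]
turn deg [0.16 0.08 0.04] units [0.0013 0.0007 0.0003]  d world [-0.0048 -0.0048 -0.1644] shift now-tool [ 4.11  -0.014 -0.175] shift after turn [ 4.111 -0.017 -0.17 ]
```

Call:
drive_tool([
  [[0.4,-0.02,-0.17],[0,0,0]],
  [[0.8,0,0],[0,0,0]],
  [[0.8,0,0],[0,0,0]],
  [[0.8,0,0],[0,0,0]],
  [[0.6,0,0],[0,0,0]],
  [[0.4,0,0],[0,0,0]],
  [[0.25,0,0],[0,0,0]],
  [[0,0,0],[0,0,0]],
  [[0,0,0],[0,0,0]],
])

```text
time_s: 8.1
tool_pos: [0.4663, -0.3447, 0.0147]
tool_rot: [-65.6, 89.9, -26.2]
force: [0.6, -0.1, 0.1]
grip_width: 0.0868
```

```bash
python3 -c "
from h import *
plan([.467,-.3425,.012],39.4)
cv2.imwrite('pics/w5.png',env.read_camera('wrist')['frame'][:,:,::-1])"
```

```text
t 8.1 pos [ 0.4663 -0.3447  0.0147] jawyaw 39.4 xaxis [ 0.001 -0.001 -1.   ] F [ 0.6 -0.1  0.1] grip 0.0868 q [  0.  25.  41. 107. -20.  55.  89.]
turn deg [-0.    0.04  0.09] units [-0.      0.0003  0.0007]  d world [ 0.0007  0.0022 -0.0027] shift now-tool [0.068 0.031 0.047] shift after turn [0.068 0.031 0.047]
```

View pics/w5.png

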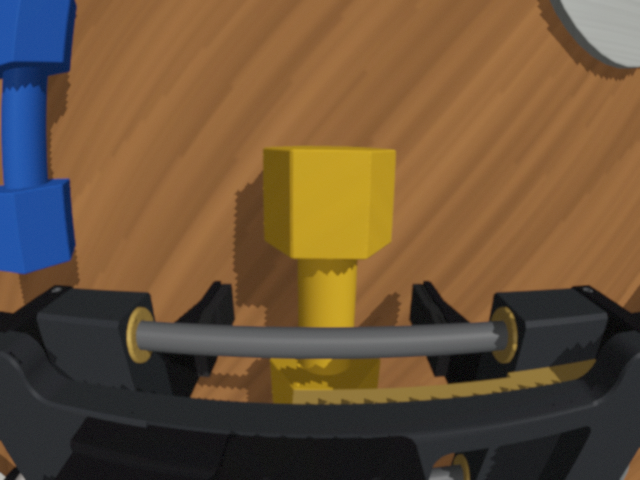

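Dumbbell bar (328,310) lies between the jaws (222..423); closing.

Call:
drive_tool([
  [[0.07,0.02,0.1],[0,0,0]],
  [[0,0,0],[0,0,0]],
  [[0,0,0],[0,0,0]],
  [[0,0,0],[0,0,0]],
  [[0,0,0],[0,0,0]],
  [[0,0,0],[0,0,0]],
  [[0,0,0],[0,0,0]],
  [[0,0,0],[0,0,0]],
  [[0,0,0],[0,0,0]],
  [[0,0,0],[0,0,0]],
], hand=-1, squeeze=35)

```text
time_s: 9.15
tool_pos: [0.4678, -0.3414, 0.0109]
tool_rot: [-174.4, 90.0, -135.0]
force: [-0.4, -0.9, 0.3]
grip_width: 0.0253
```

Call:
drive_tool([
  [[0,0,0],[0,0,0]],
  [[-0.2,0,0],[0,0,0]],
  [[-0.5,0,0],[0,0,0]],
  [[-0.8,0,0],[0,0,0]],
  [[-0.8,0,0],[0,0,0]],
  [[-0.8,0,0],[0,0,0]],
  [[-0.8,0,0],[0,0,0]],
  [[-0.8,0,0],[0,0,0]],
  [[-0.5,0,0],[0,0,0]],
  [[0,0,0],[0,0,0]],
])

```text
time_s: 10.15
tool_pos: [0.4695, -0.342, 0.2222]
tool_rot: [-57.6, 89.7, -18.2]
force: [-0.4, -0.5, -2.6]
grip_width: 0.0252
```

```bash
python3 -c "
from h import *
a=np.radians(5.2);c=np.array([.564,.219]);t=c+.036*np.array([np.sin(a),-np.cos(a)]);print(t)
plan([*t,.23],95.2)
cv2.imwrite('pics/w6.png',env.read_camera('wrist')['frame'][:,:,::-1])"
```

```text
[0.56726277 0.18314816]
t 10.15 pos [ 0.4695 -0.342   0.2222] jawyaw 39.4 xaxis [ 0.006 -0.002 -1.   ] F [-0.4 -0.5 -2.6] grip 0.0252 q [-6. 12. 46. 95. -9. 76. 80.]
turn deg [-5.581e+01  3.000e-02  3.500e-01] units [-4.65e-01  2.00e-04  2.90e-03]  d world [0.0977 0.5251 0.0078] shift now-tool [-0.206  8.594 10.221] shift after turn [-0.195 -3.623 12.853]
```

View pics/w6.png

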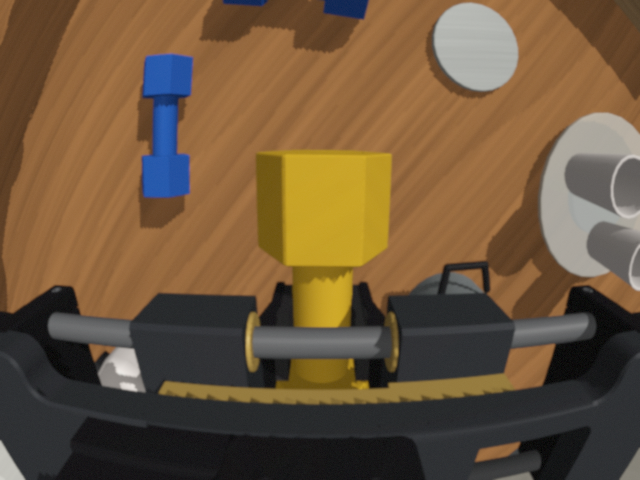

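Call:
drive_tool([
  [[0,0.3,0.35],[0,0,0]],
  [[0,0.6,0.71],[0,0,0]],
  [[0,0.6,0.71],[0,0,0]],
  [[0,0.6,0.71],[0,0,0]],
  [[0,0.6,0.71],[0,0,0]],
  [[0,0.6,0.71],[0,0,0]],
  [[0,0.6,0.71],[0,0,0]],
  [[0,0.6,0.71],[0,0,0]],
  [[0,0.6,0.71],[0,0,0]],
  [[0,0.6,0.71],[0,0,0]],
])

```text
time_s: 11.2
tool_pos: [0.5305, 0.0079, 0.2168]
tool_rot: [144.0, 89.8, -176.6]
force: [0.5, 0.2, -1.9]
grip_width: 0.0254
```

Call:
drive_tool([
  [[0,0.6,0.71],[0,0,0]],
  [[0,0.6,0.71],[0,0,0]],
  [[0,0.6,0.71],[0,0,0]],
  [[0,0.6,0.71],[0,0,0]],
  [[0,0.3,0.4],[0,0,0]],
  [[0,0.1,0.2],[0,0,0]],
  [[0,0,0],[-0.066,0,0]],
  [[0,0,0],[-0.066,0,0]],
  [[0,0,0],[-0.066,0,0]],
  [[0,0,0],[-0.066,0,0]],
])

```text
time_s: 12.2
tool_pos: [0.5672, 0.1772, 0.2183]
tool_rot: [167.9, 89.9, -120.9]
force: [-0.3, -0.2, -2.3]
grip_width: 0.0251
```

Call:
drive_tool([
  [[0,0,0],[-0.066,0,0]],
  [[0,0,0],[-0.066,0,0]],
  [[0,0,0],[-0.066,0,0]],
  [[0,0,0],[0,0,0]],
])

```text
time_s: 12.6
tool_pos: [0.5672, 0.1774, 0.2184]
tool_rot: [142.7, 89.9, -122.7]
force: [0.2, -0.3, -2.3]
grip_width: 0.0253
```

```bash
python3 -c "
from h import *
plan([.5673,.183,.13],95.2)
for n in ['scene','wrist','top']:
    cv2.imwrite(f'pics/{n}7.png',env.read_camera(n)['frame'][:,:,::-1])
"
```

```text
t 12.6 pos [0.5672 0.1774 0.2184] jawyaw 94.7 xaxis [-0.001 -0.001 -1.   ] F [ 0.2 -0.3 -2.3] grip 0.0253 q [-35.  12.  18.  92.  -4.  76.  78.]
turn deg [-0.53 -0.08 -0.06] units [-0.0044 -0.0006 -0.0005]  d world [ 0.0001  0.0056 -0.0884] shift now-tool [ 2.209 -0.017  0.141] shift after turn [ 2.21  -0.016  0.138]
```

View pics/scene7.png

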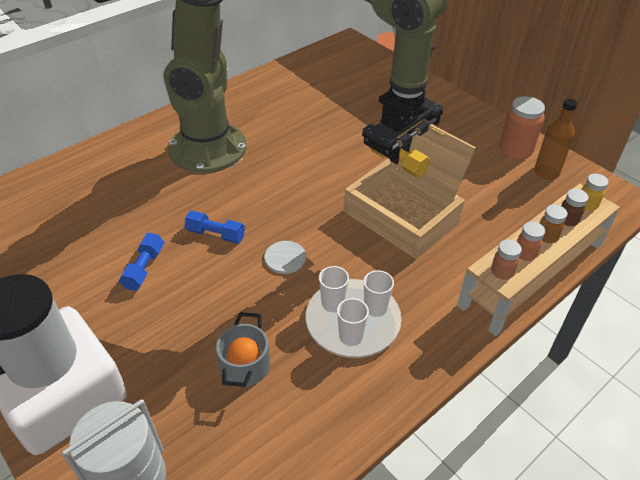

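View pics/wrist7.png

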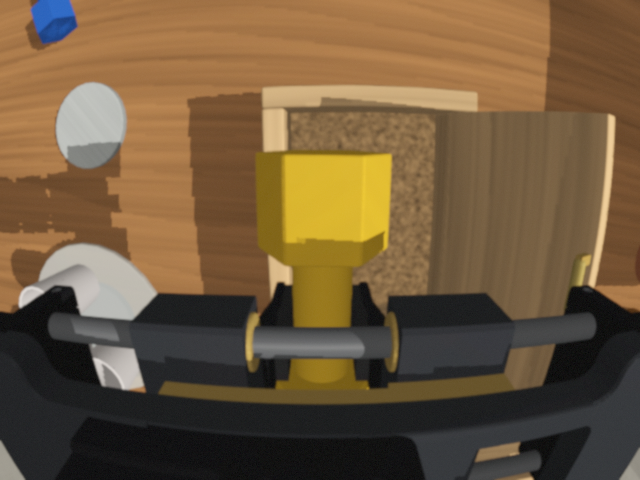

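Call:
drive_tool([
  [[0.2,-0.02,0.14],[-0.004,0,0]],
  [[0.6,0,0],[0,0,0]],
  [[0.8,0,0],[0,0,0]],
  [[0.8,0,0],[0,0,0]],
  [[0.4,0,0],[0,0,0]],
  [[0,0,0],[0,0,0]],
  [[0,0,0],[0,0,0]],
])

```text
time_s: 13.45
tool_pos: [0.5675, 0.186, 0.107]
tool_rot: [148.0, 90.0, -116.7]
force: [0.4, 0.2, -1.7]
grip_width: 0.0253
```

```bash
python3 -c "
from h import *
plan([.5673,.183,.035],95.2)
for n in ['scene','wrist','top']:
    cv2.imwrite(f'pics/{n}8.png',env.read_camera(n)['frame'][:,:,::-1])
s=cv2.imread('pics/scene8.png');cv2.imwrite('pics/scene8c.png',cv2.resize(s[80:260,320:500],None,fx=3.3,fy=3.3,interpolation=2))
s=cv2.imread('pics/top8.png');cv2.imwrite('pics/top8c.png',cv2.resize(s[145:295,140:320],None,fx=4,fy=4,interpolation=2))
"
```

```text
t 13.45 pos [0.5675 0.186  0.107 ] jawyaw 95.3 xaxis [-0. -0. -1.] F [ 0.4  0.2 -1.7] grip 0.0253 q [-35.  17.  17. 100.  -5.  64.  79.]
turn deg [ 0.09 -0.01 -0.  ] units [ 0.0008 -0.0001 -0.    ]  d world [-0.0002 -0.003  -0.072 ] shift now-tool [ 1.799  0.011 -0.075] shift after turn [ 1.799  0.011 -0.075]
```

View pics/scene8c.png

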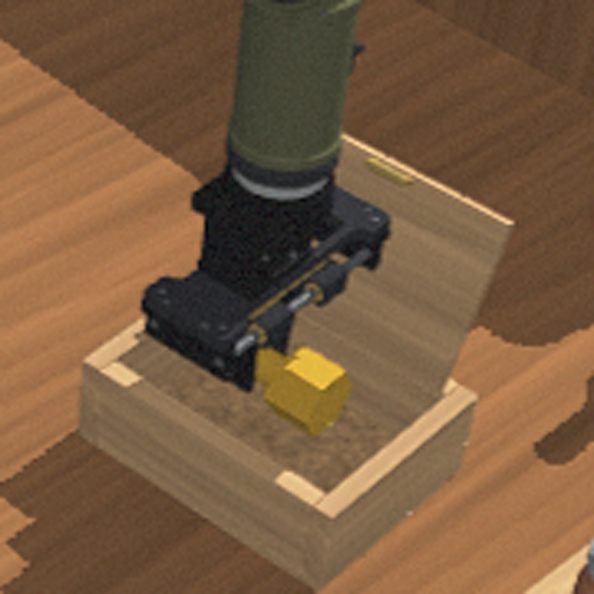

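View pics/wrist8.png

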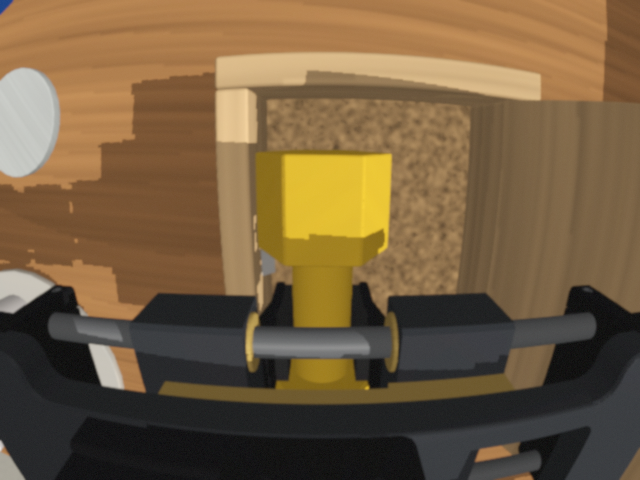

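View pics/top8c.png

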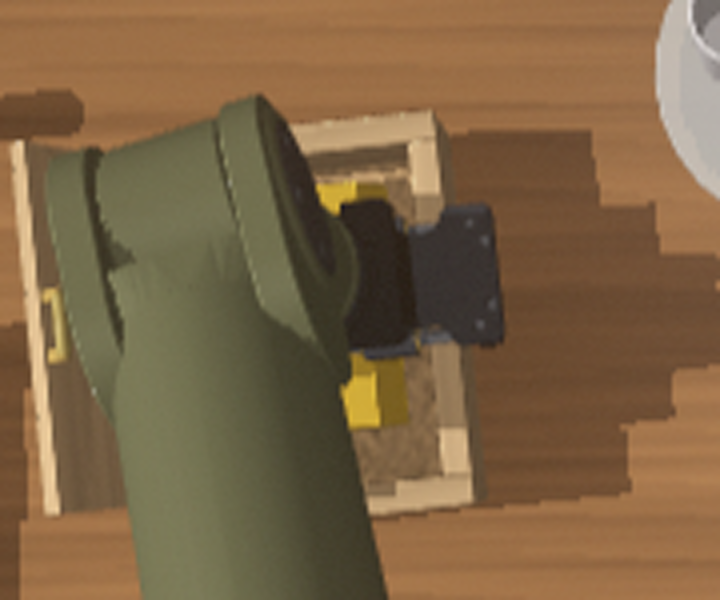

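```bash
python3 -c "
import cv2
s=cv2.imread('pics/scene8.png');cv2.imwrite('pics/scene8d.png',cv2.resize(s[0:240,300:540],None,fx=2.5,fy=2.5,interpolation=2))"
```

```text
(no output)
```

View pics/scene8d.png

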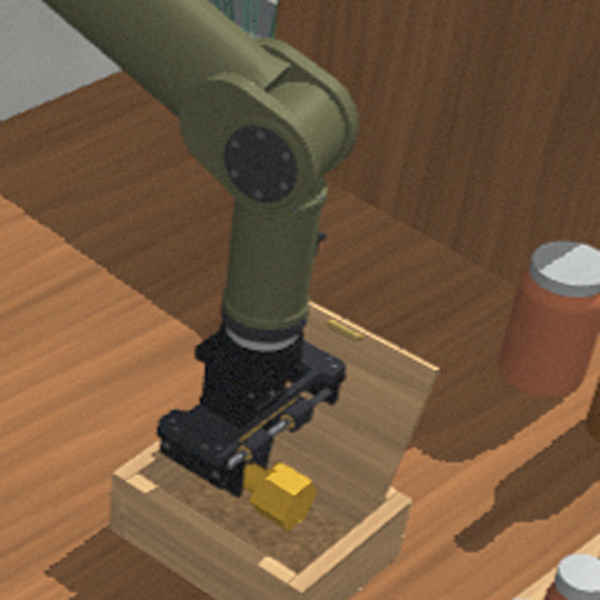

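Call:
drive_tool([
  [[0,0,-0.08],[0,0,0]],
  [[0.3,0,0],[0,0,0]],
  [[0.4,0,0],[0,0,0]],
  [[0.4,0,0],[0,0,0]],
  [[0.4,0,0],[0,0,0]],
  [[0.2,0,0],[0,0,0]],
  [[0,0,0],[0,0,0]],
  [[0,0,0],[0,0,0]],
])

```text
time_s: 14.4
tool_pos: [0.5679, 0.1825, 0.0389]
tool_rot: [-141.9, 90.0, -46.6]
force: [-0.6, -0.4, -1.4]
grip_width: 0.0252
```

```bash
python3 -c "
from h import *
plan([.5673,.183,.023],95.2)
cv2.imwrite('pics/w9.png',env.read_camera('wrist')['frame'][:,:,::-1])
s=env.read_camera('scene')['frame'][:,:,::-1];cv2.imwrite('pics/scene9c.png',cv2.resize(s[80:260,320:500],None,fx=3.3,fy=3.3,interpolation=2))
"
```

```text
t 14.4 pos [0.5679 0.1825 0.0389] jawyaw 95.3 xaxis [ 0. -0. -1.] F [-0.6 -0.4 -1.4] grip 0.0252 q [-34.  21.  16. 103.  -7.  57.  80.]
turn deg [ 0.1  -0.01  0.  ] units [ 0.0009 -0.      0.    ]  d world [-0.0006  0.0005 -0.0159] shift now-tool [0.397 0.014 0.013] shift after turn [0.397 0.014 0.013]
```

View pics/scene9c.png

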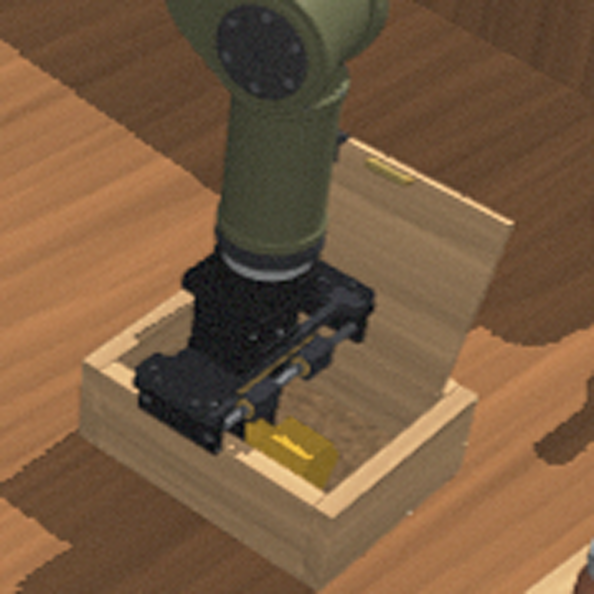

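View pics/w9.png

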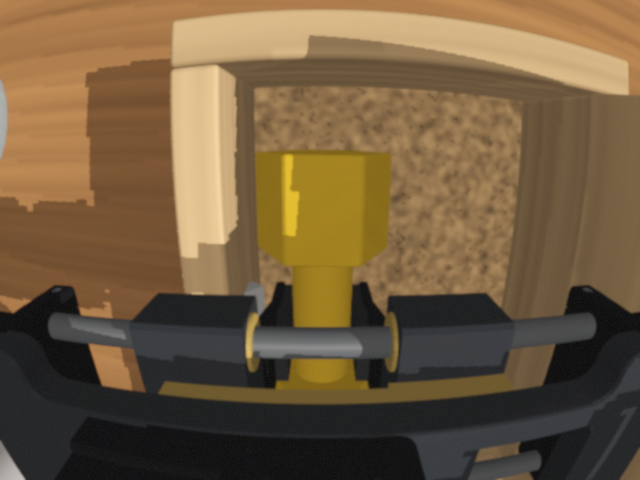

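Call:
drive_tool([
  [[0.1,0,0],[0,0,0]],
  [[0.1,0,0],[0,0,0]],
  [[0.1,0,0],[0,0,0]],
  [[0,0,0],[0,0,0]],
  [[0,0,0],[0,0,0]],
])

```text
time_s: 15.0
tool_pos: [0.5676, 0.1825, 0.0268]
tool_rot: [105.2, 90.0, -159.5]
force: [0.6, -0.1, -2.3]
grip_width: 0.025
```

Call:
drive_tool([
  [[0.03,0,0],[0,0,0]],
  [[0.02,0,0],[0,0,0]],
  [[0,0,0],[0,0,0]],
  [[0,0,0],[0,0,0]],
])

```text
time_s: 15.4
tool_pos: [0.5677, 0.1825, 0.025]
tool_rot: [-65.0, 90.0, 30.3]
force: [0.3, 0.3, -3.1]
grip_width: 0.0248
```

Call:
drive_tool([
  [[0.03,0,0],[0,0,0]],
  [[0,0,0],[0,0,0]],
  [[0,0,0],[0,0,0]],
])

```text
time_s: 15.7
tool_pos: [0.5677, 0.1825, 0.0237]
tool_rot: [63.1, 90.0, 158.4]
force: [0.1, -0.3, -1.7]
grip_width: 0.025
```

Call:
drive_tool([
  [[0.03,0,0],[0,0,0]],
  [[0,0,0],[0,0,0]],
  [[0,0,0],[0,0,0]],
])

```text
time_s: 16.0
tool_pos: [0.5679, 0.1826, 0.0229]
tool_rot: [-63.7, 90.0, 31.6]
force: [-0.7, -0.5, 1.0]
grip_width: 0.025
```

Call:
drive_tool([
  [[0.015,0,0],[0,0,0]],
  [[0,0,0],[0,0,0]],
  [[0,0,0],[0,0,0]],
])

```text
time_s: 16.3
tool_pos: [0.5679, 0.1826, 0.0229]
tool_rot: [-43.2, 90.0, 52.1]
force: [-2.3, -0.5, 4.7]
grip_width: 0.0251
```

Call:
drive_tool([
  [[0,0,0],[0,0,0]],
  [[0,0,0],[0,0,0]],
  [[0,0,0],[0,0,0]],
  [[0,0,0],[0,0,0]],
  [[0,0,0],[0,0,0]],
  [[0,0,0],[0,0,0]],
], hand=-0.2)

```text
time_s: 16.9
tool_pos: [0.5678, 0.1829, 0.022]
tool_rot: [-43.7, 90.0, 51.6]
force: [1.2, 1.1, -0.0]
grip_width: 0.035
```

```bash
python3 -c "
from h import *
plan([.5673,.183,.1],95.2)
cv2.imwrite('pics/w10.png',env.read_camera('wrist')['frame'][:,:,::-1])
"
```

```text
t 16.9 pos [0.5678 0.1829 0.022 ] jawyaw 95.3 xaxis [ 0.  0. -1.] F [ 1.2  1.1 -0. ] grip 0.035 q [-34.  22.  16. 103.  -7.  55.  81.]
turn deg [0.12 0.02 0.02] units [0.001  0.0002 0.0002]  d world [-0.0005  0.0001  0.078 ] shift now-tool [-1.951  0.012  0.005] shift after turn [-1.951  0.013  0.004]
```

View pics/w10.png

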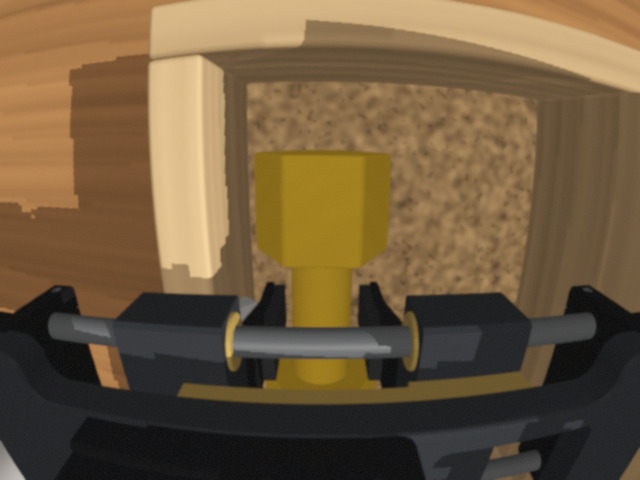

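Call:
drive_tool([
  [[-0.2,0,0],[0,0,0]],
  [[-0.4,0,0],[0,0,0]],
  [[-0.6,0,0],[0,0,0]],
  [[-0.8,0,0],[0,0,0]],
  [[-0.8,0,0],[0,0,0]],
  [[-0.8,0,0],[0,0,0]],
  [[-0.8,0,0],[0,0,0]],
  [[-0.6,0,0],[0,0,0]],
  [[0,0,0],[0,0,0]],
])

```text
time_s: 17.85
tool_pos: [0.5701, 0.1827, 0.2281]
tool_rot: [-72.5, 89.5, 22.8]
force: [1.5, -0.3, 0.1]
grip_width: 0.0349
```

Call:
drive_tool([
  [[-0.4,0,-0.4],[0,0,0]],
  [[0,0,-0.8],[0,0,0]],
  [[0,0,-0.8],[0,0,0]],
  [[0,0,-0.8],[0,0,0]],
  [[0,0,-0.8],[0,0,0]],
  [[0,0,-0.8],[0,0,0]],
  [[0,0,-0.4],[0,0,0]],
  [[0,0,0],[0,0,0]],
  [[0,0,0],[0,0,0]],
])

```text
time_s: 18.75
tool_pos: [0.585, -0.0088, 0.238]
tool_rot: [41.6, 89.9, 136.8]
force: [-0.4, 0.6, 0.9]
grip_width: 0.0348
```

```bash
python3 -c "
from h import *
plan([.5673,.183,.1],95.2)
for n in ['scene','top']:
    cv2.imwrite(f'pics/{n}11.png',env.read_camera(n)['frame'][:,:,::-1])
"
```

```text
t 18.75 pos [ 0.585  -0.0088  0.238 ] jawyaw 95.2 xaxis [-0.001  0.001 -1.   ] F [-0.4  0.6  0.9] grip 0.0348 q [-23.  10.  25.  92.  -4.  78.  97.]
turn deg [ 0.05  0.04 -0.04] units [ 0.0004  0.0003 -0.0003]  d world [-0.0177  0.1918 -0.138 ] shift now-tool [3.454 0.    4.814] shift after turn [3.451 0.006 4.817]
```

View pics/scene11.png

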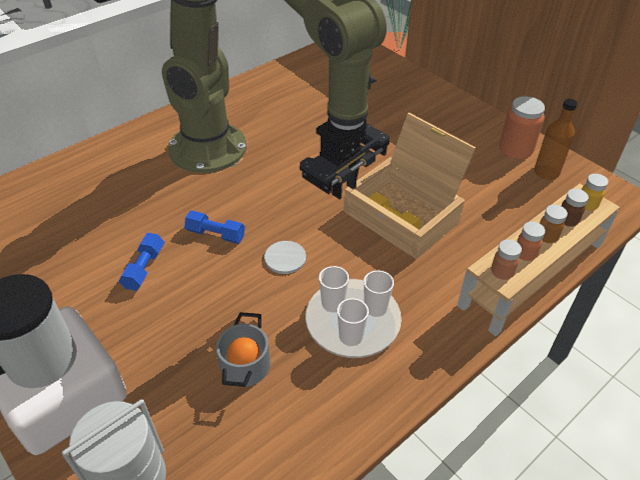

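View pics/top11.png

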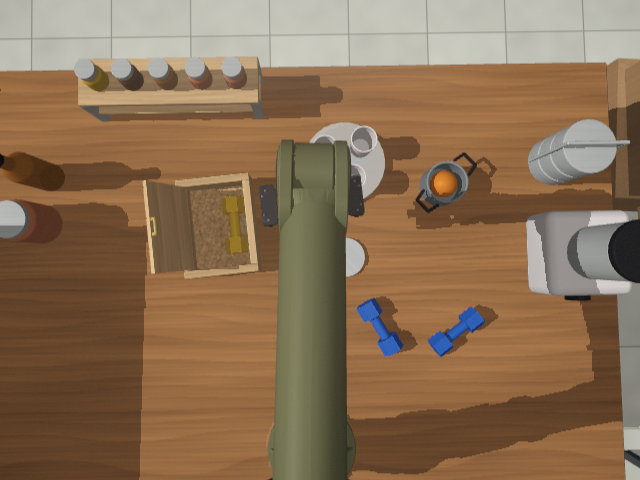

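The dumbbell lies in the compartment (top (234,223)). The panel stands open, the other things have not moved, and the arm is clear of everything.

```bash
python3 -c "
from cell import env
a=env.get_obs();print(a['time_s'],a['force'])
print(env.sign_off())"
```

```text
18.85 [-0.3167815  -0.23793491 -0.37935837]
the job is handed in; nothing more can be done
None
```

The job is done and handed in at 18.9 s, well inside the 58 s limit.

- **Panel:** I pressed the mark with closed fingers, sinking it about 8 mm against 5.6 N. The latch let go and the panel swung fully open by itself after I withdrew.
- **Dumbbell:** I gripped the yellow dumbbell by its bar and lowered it into the compartment along the box's x axis. The force turned from its weight (about -2 N) to +1 to +5 N at the height expected for the floor. I then opened the fingers just enough to let go and drew straight up.

The last scene and top pictures show the dumbbell lying flat on the cork and the panel still open. By eye, the pot, ball and blue dumbbells are where they were in both views. The arm partly hides the cups and mirror disc in the last top picture, but in the scene view they too look unmoved. The gripper was clear of everything, with contact force about zero. No check failed or disagreed, but I did not measure the panel angle.

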